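# Free both doors of the damp cupboard

### The job

The small wooden damp cupboard on the pottery bench has to be made ready for a wide ware board. Swing its active door (the left one as you face the doors, with the metal cover strip) wide open, about square to the cupboard. Only then draw the other door's flush bolt all the way up by its T-grip, and let go so that the door stays open and the bolt stays up.

Things in the scene. Friction and masses are not known exactly. Their poses are not given: they have to be found in the camera images.
- active_door (a joint): Angle of the active door, rad: 0 shut, 1.57 square, stop 1.8; starts up to 0.12 ajar. Left door (robot's view) of a fixed plywood cupboard 340 wide, 200 deep, 220 mm high; hinged on its left, swings to the robot, moves with 1 N, stays put. Door 167 wide, 18 mm thick. Its alu strip overlaps the right door by 38 mm, rises 47 mm over the top and is turned over there, blocking the bolt till opened.
- active_pull (a point): Grasp point on the active door's pull: upright steel bar 11 mm thick, 35 mm before the door's face. Point on its axis, 20 mm above door and cupboard top, 20 mm below bar's end, free all round. Axes turn with the door: x into the door, y along it to the hinge, z up. Hinge line at x +53, y +97 mm from here; the bar opens clockwise seen from above. The bolted right door has a like pull.
- flush_bolt (a joint): Height of the right (passive) door's bolt, m: 0 down, its foot 20 mm deep in the keeper at the cupboard's base; 0.036 fully up, at its stop. A 10 mm steel rod upright on the front of the right door near the meeting edge. Slides straight up with about 5 N and stays where it is left.
- bolt_grip (a point): Centre of the T-grip on top of the bolt: level round steel bar 50 mm long, 11 mm thick, along this point's y (parallel to the cupboard's front); x into the cupboard, z up. With the bolt down it is 32 mm above the cupboard's top; half of it lies under the active door's strip until that opens. Loose pots on the cupboard, up to 60 mm tall, stand over 100 mm behind it.

How it is judged:
By the outcome, as a careful person would: the job done as asked, in the order asked, and still so for the second after the job is handed in, with the robot touching nothing.
It also fails if it takes over 42 s, if anything falls off the work surface, if the arm or the gripper's body presses on something with over 40 N, if the wrist force passes 120 N, or if a joint passes its speed limit or range.

### The arm

A 6-joint arm with a two-finger parallel gripper is mounted at the origin on the work surface. World frame = base frame: x ahead of the robot, y to its left, z up, the work surface at z = 0. Lengths are in m, angles in rad, forces in N, time in s.
With the tool pointing down it reaches from about 0.425 to 1.125 m from the base axis. Payload 14.9 kg.
Tool frame: the origin (TCP) lies midway between the tips of the shut fingers; the grasp point (between the pads) lies r.tcp_to_grasp behind it (r.tcp_to_grasp is the distance from the TCP to the grasp point, in m); y points along the fingers, x is the direction in which the jaws open and shut, and the axes are right-handed (so a half turn about y gives the same grasp; the last joint's range is limited). The gripper opens to 91 mm and grips with 3 to 60 N. Pads are 32 mm wide; open, the fingers measure 118 mm over their backs; the gripper's body (76 mm by 178 mm) begins 60 mm behind the grasp point.
Start: joints at [1.257, 0.379, 1.734, -0, 1.028, -0.033], TCP at [0.194, 0.673, 0.214] pointing down, gripper open.
Joint ranges: [-2.77, 2.77], [-0.74, 2.19], [0, 2.66], [-1.06, 4.2], [0.31, 2.87], [-3.08, 3.08]. Speed limits (rad/s): [1.89, 1.89, 2.39, 3.14, 3.14, 3.14].

### API

Orientations are given as a unit quaternion [w, x, y, z].
In Python, from rig import r gives the robot as it stands.
- The arm moves only by the tool drive_tool, never from a script. Its argument "steps" is text: rows parted by semicolons, each of 7 numbers parted by spaces: the turn, a rotation vector about the tool's x, y, z each as a share of 30 degrees, from -1 to 1, then the shift along the tool's x, y, z each as a share of 50 cm, from -1 to 1, then the opening, from -1 (shut) to 1 (fully open). A call has 1 to 12 rows; each row is the pose to reach, as a shift and turn from the pose commanded when the call began, along the tool's axes at that moment; what a row does not reach only later rows make up. A row lasts 1/8 s, in which the tool goes at most 62.5 mm and 10.7 degrees, less where a joint would pass 70% of its speed; a pose out of reach is approached as far as the arm can. A call with a number of a shift or a turn outside -1 to 1 is refused whole. A call with a gripper value outside its range is refused whole. The fingers move at their own pace and stop on an object; "squeeze" is the grip in N (left out, the last holds). Time passes only in rows, so rows that repeat a pose let the fingers close. It gives the time, the measured TCP pose, the force and the opening at its end, in the units of the state.
- r.sense(): the state, without advancing time (a new reading comes with each control period).
- r.snapshot(name): name is "side" or "top"; returns a dict with "color" (480x640x3 uint8, red, green, blue), "fx", "fy", "cx", "cy" (pixels), "k1" (the pictures are not rectified: a ray, as slopes to the right and down, at radius r is drawn at 1 + k1 r^2 times it, then the intrinsics apply), "cam_to_world" (4x4, takes a point from camera to world coordinates). Camera axes: x right, y down, z forward; pixel columns grow to the right and rows downward; lengths in m; the calibration is good to about 2 mm. A picture is of the moment at which its call begins. There is no depth.
- r.job_done(): hands the job in, once; it reports no verdict.
The state is a dict: "time_s": time; "joints": joint angles; "joint_vel": joint speeds; "joint_torque": joint torques, N m; "ee_pos": TCP position; "ee_rot": TCP orientation; "ft_force": force on the tool from outside, world axes, zero at the start; "wrist_torque": the same for the moment, N m; "finger_gap": finger opening in m.
Only numpy, scipy, OpenCV 4.12 (cv2) and the standard library are available. Lean on these libraries where they do the work, as an engineer would, in place of code of your own. Each camera call takes 0.05 s, during which the arm holds its last target.

## Working session

There is one attempt and no reset: what is moved stays moved. The work goes in short steps, Python scripts to look and compute and a tool call to move; the robot and the scene stay as the last step left them, time stands still between calls to the robot, and variables do not carry over. Pictures are saved under pics/ and viewed, and the job is handed in when it is done.

Besides the shell and the picture viewer there is one more tool, called after "Call:" as name(argument=value, ...) on one line, values as JSON. drive_tool: Moves the arm, as the interface text tells. Shift numbers are shares of 50 cm and turn numbers shares of 30 degrees, none past 1 either way. Its arguments: {"type":"object","properties":{"steps":{"type":"string"},"squeeze":{"type":"number"}},"required":["steps"]}

```bash
ls; mkdir -p pics
python3 - <<'E'
from rig import r
import cv2,json
s=r.sense();print(s, r.tcp_to_grasp)
for n in("side","top"):
    p=r.snapshot(n);cv2.imwrite(f"pics/{n}0.png",p["color"][:,:,::-1]);print(n,{k:v for k,v in p.items() if k!="color"})
E
```

```text
pics
{'time_s': 0.0, 'joints': array([ 1.25667370e+00,  3.79376641e-01,  1.73479286e+00, -3.84532937e-06,
        1.02851603e+00, -3.33016925e-02]), 'joint_vel': array([ 0.00051867,  0.00119078,  0.00031776,  0.00090531, -0.00235786,
        0.00048048]), 'joint_torque': array([ 2.14807791e-03, -7.63701224e+01, -4.34387147e+01,  6.52658008e-02,
        4.22343775e-02, -8.42349209e-05]), 'ee_pos': array([0.19388298, 0.67219086, 0.2133046 ]), 'ee_rot': array([-0.56483075,  0.56527643,  0.42478937, -0.4254207 ]), 'ft_force': array([ 0.32568932, -0.05592392,  0.25938584]), 'wrist_torque': array([ 0.00179877, -0.00063431,  0.02466633]), 'finger_gap': 0.09121054394317044} 0.0188
side {'fx': 433.1007703550518, 'fy': 433.1007703550518, 'cx': 324.9782680722565, 'cy': 239.95865920826722, 'k1': 0.030644676693247157, 'cam_to_world': array([[-0.96773797, -0.14052249,  0.20913309,  0.48751232],
       [-0.25194086,  0.54958344, -0.79654494,  0.58582091],
       [-0.00300361, -0.82353595, -0.56725612,  0.54231869],
       [ 0.        ,  0.        ,  0.        ,  1.        ]])}
top {'fx': 507.2488154064893, 'fy': 507.2488154064893, 'cx': 320.5255949535091, 'cy': 241.9849113554295, 'k1': -0.09196327949934396, 'cam_to_world': array([[ 0.07512156, -0.97161173,  0.2243377 ,  0.46660356],
       [-0.99717289, -0.07280684,  0.0185845 ,  0.03274665],
       [-0.0017236 , -0.22509957, -0.97433424,  0.83523214],
       [ 0.        ,  0.        ,  0.        ,  1.        ]])}
```

View pics/side0.png

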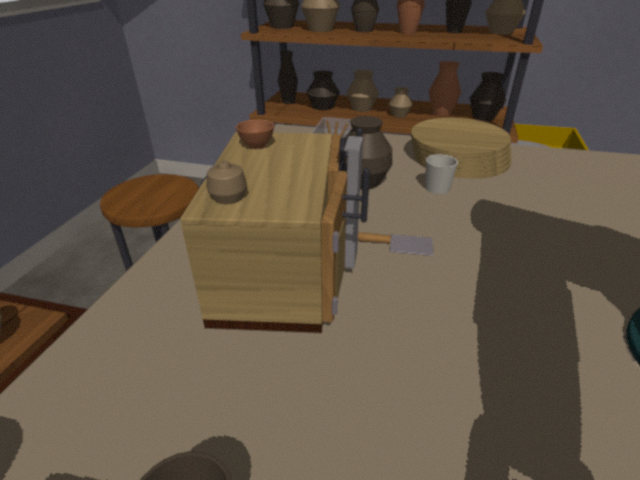

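View pics/top0.png

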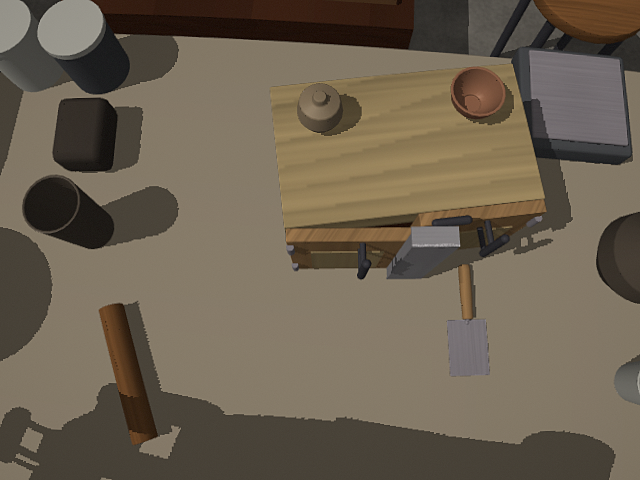

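The side view shows the cupboard from its right end, with the strip at about (353,190). In the top view the active pull is near (363,262), the strip's turn-over at (436,238), the T-grip at (455,220) and the right pull at (492,240). I'll enlarge these.

Run:
```python
import cv2
a=cv2.imread("pics/top0.png")[190:290,270:560];cv2.imwrite("pics/topz.png",cv2.resize(a,None,fx=2.75,fy=2.75,interpolation=2))
a=cv2.imread("pics/side0.png")[110:330,190:450];cv2.imwrite("pics/sidez.png",cv2.resize(a,None,fx=2.7,fy=2.7,interpolation=2))
```

```text
(no output)
```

View pics/topz.png

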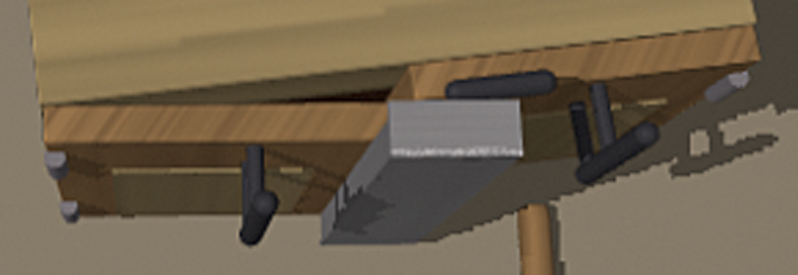

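View pics/sidez.png

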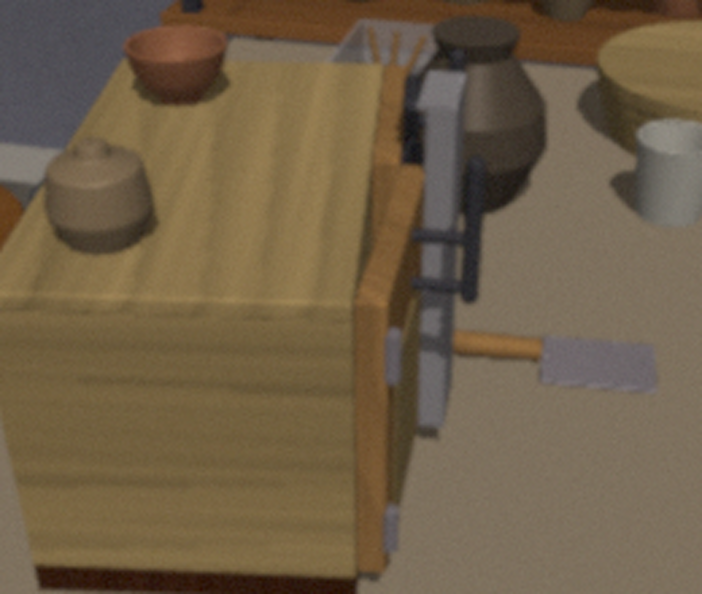

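```bash
cat > h.py <<'E'
import numpy as np, cv2
from scipy.spatial.transform import Rotation as R
C={"side":dict(f=433.1007703550518,c=(324.9782680722565,239.95865920826722),k=0.030644676693247157,T=np.array([[-0.96773797,-0.14052249,0.20913309,0.48751232],[-0.25194086,0.54958344,-0.79654494,0.58582091],[-0.00300361,-0.82353595,-0.56725612,0.54231869],[0,0,0,1]])),
"top":dict(f=507.2488154064893,c=(320.5255949535091,241.9849113554295),k=-0.09196327949934396,T=np.array([[0.07512156,-0.97161173,0.2243377,0.46660356],[-0.99717289,-0.07280684,0.0185845,0.03274665],[-0.0017236,-0.22509957,-0.97433424,0.83523214],[0,0,0,1]]))}
def ray(n,uv):
    c=C[n];K=np.array([[c["f"],0,c["c"][0]],[0,c["f"],c["c"][1]],[0,0,1.]])
    p=cv2.undistortPoints(np.array([[uv]],float),K,np.array([c["k"],0,0,0.]))[0,0]
    d=c["T"][:3,:3]@[p[0],p[1],1];return c["T"][:3,3],d/np.linalg.norm(d)
def onz(n,uv,z):
    o,d=ray(n,uv);return o+d*(z-o[2])/d[2]
def proj(n,P):
    c=C[n];T=np.linalg.inv(c["T"]);q=T[:3,:3]@np.asarray(P,float)+T[:3,3];s=q[:2]/q[2];s=s*(1+c["k"]*(s@s));return s*c["f"]+c["c"]
def tri(a,b):
    o1,d1=ray("top",a);o2,d2=ray("side",b)
    A=np.stack([d1,-d2],1);t=np.linalg.lstsq(A,o2-o1,rcond=None)[0]
    p,q=o1+d1*t[0],o2+d2*t[1];return (p+q)/2,np.linalg.norm(p-q)
E
python3 - <<'E'
from h import *
np.set_printoptions(precision=4,suppress=True)
for uv in [(272,87),(513,64),(545,199),(287,228)]: print("top corner",onz("top",uv,.22))
print("pulltop",tri((366.4,263.8),(366.7,170.4)),"bot",tri((361.3,276.5),(363.7,219.3)))
zt=lambda x,y:(270+x/2.75,190+y/2.75)
for n,p,z in [("gripL",(453,89),.252),("gripR",(550,80),.252),("Rpull top",(650,132),.26),("Lpull top",(265,203),.26),
 ("strip bl",(390,100),.267),("strip br",(520,100),.267),("strip fl",(390,155),.267),("strip fr",(522,155),.267),
 ("door Lb",(42,107),.22),("door Lf",(47,142),.22),("Rdoor backL",(415,67),.22),("Rdoor backR",(755,25),.22),("Rdoor frontR",(760,57),.22)]:
    print(n,onz("top",zt(*p),z))
E
```

```text
top corner [0.8181 0.1262 0.22  ]
top corner [ 0.882  -0.2037  0.22  ]
top corner [ 0.6869 -0.241   0.22  ]
top corner [0.6231 0.0877 0.22  ]
pulltop (array([ 0.5783, -0.0113,  0.2563]), np.float64(0.0005494579697067057)) bot (array([ 0.5781, -0.0121,  0.1685]), np.float64(0.0017923132734199247))
gripL [ 0.6351 -0.0905  0.252 ]
gripR [ 0.6425 -0.1332  0.252 ]
Rpull top [ 0.6203 -0.1746  0.26  ]
Lpull top [ 0.5772 -0.0109  0.26  ]
strip bl [ 0.6239 -0.0607  0.267 ]
strip br [ 0.6281 -0.1161  0.267 ]
strip fl [ 0.6001 -0.0615  0.267 ]
strip fr [ 0.6043 -0.1172  0.267 ]
door Lb [0.6217 0.0898 0.22  ]
door Lf [0.6056 0.086  0.22  ]
Rdoor backL [ 0.6535 -0.0795  0.22  ]
Rdoor backR [ 0.6867 -0.2403  0.22  ]
Rdoor frontR [ 0.6711 -0.2423  0.22  ]
```

```bash
cat >> h.py <<'E'
def rot(q): return R.from_quat([q[1],q[2],q[3],q[0]])
def row(s,P,Rt):  # relative shares for target TCP P, rotation Rt from sensed
    R0=rot(s["ee_rot"]);return (R0.inv()*Rt).as_rotvec()/np.radians(30),R0.inv().apply(np.array(P)-s["ee_pos"])/.5
def down(yaw): # tool y down, tool x at yaw
    x=np.array([np.cos(yaw),np.sin(yaw),0]);y=np.array([0,0,-1.]);return R.from_matrix(np.stack([x,y,np.cross(x,y)],1))
E
python3 - <<'E'
from h import *; from rig import r
np.set_printoptions(precision=4,suppress=True)
s=r.sense();M=rot(s["ee_rot"]).as_matrix();print(M,s["joints"])
print("yaw x",np.degrees(np.arctan2(M[1,0],M[0,0])))
# poses
for nm,P,y in [("above",(.578,-.0115,.33),0)]: print(nm,row(s,P,rot(s["ee_rot"])))
E
```

```text
[[ 0.2771 -0.0003 -0.9608]
 [ 0.9608 -0.0009  0.2771]
 [-0.001  -1.      0.    ]] [ 1.2567  0.3793  1.7347 -0.      1.0285 -0.0333]
yaw x 73.91172082036975
above (array([0., 0., 0.]), array([-1.1013, -0.2323, -1.1171]))
```

Call:
drive_tool(steps="0 0 0 0 -0.27 0 0.1; 0 0 0 0 -0.27 0 0.1; 0 0 0 0 -0.27 0 0.1; 0 -0.69 0 -0.6 -0.27 -0.6 0.1; 0 -0.69 0 -0.6 -0.27 -0.6 0.1; 0 -0.69 0 -0.6 -0.27 -0.6 0.1; 0 -0.69 0 -0.6 -0.27 -0.6 0.1; 0 -0.69 0 -0.6 -0.27 -0.6 0.1; 0 -0.69 0 -0.6 -0.27 -0.6 0.1; 0 -0.69 0 -0.6 -0.27 -0.6 0.1; 0 -0.69 0 -0.6 -0.27 -0.6 0.1", squeeze=20)

```text
time_s: 1.48
ee_pos: [0.3999, 0.2988, 0.3482]
ee_rot: [0.48, -0.48, -0.518, 0.519]
ft_force: [0.5, 0.4, 0.2]
finger_gap: 0.0504
```

Run:
```python
from h import *; from rig import r
np.set_printoptions(precision=4,suppress=True)
s=r.sense();print(s)
for z in(.34,.221): print(row(s,(.578,-.0115,z),down(np.radians(94.5))))
```

```text
{'time_s': 1.475, 'joints': array([ 0.5951, -0.0957,  2.0228, -0.0003,  1.2155, -1.0524]), 'joint_vel': array([ 0.0622,  0.0126, -0.0141,  0.0119, -0.0018,  0.0489]), 'joint_torque': array([ -3.7023, -40.8996, -47.9107,  -0.2413,   0.1489,  -0.872 ]), 'ee_pos': array([0.3999, 0.2988, 0.3482]), 'ee_rot': array([ 0.4804, -0.4804, -0.5185,  0.5192]), 'ft_force': array([0.5184, 0.4081, 0.2308]), 'wrist_torque': array([0.0087, 0.0269, 0.0047]), 'finger_gap': 0.05043721738790371}
(array([-0.0014, -0.0032, -0.0013]), array([-0.6461,  0.0166, -0.3075]))
(array([-0.0014, -0.0032, -0.0013]), array([-0.6459,  0.2546, -0.3077]))
```

Call:
drive_tool(steps="0 0 0 -0.646 0 -0.307 0.1; 0 0 0 -0.646 0 -0.307 0.1; 0 0 0 -0.646 0 -0.307 0.1; 0 0 0 -0.646 0 -0.307 0.1; 0 0 0 -0.646 0 -0.307 0.1; 0 0 0 -0.646 0 -0.307 0.1; 0 0 0 -0.646 0 -0.307 0.1; 0 0 0 -0.646 0 -0.307 0.1; 0 0 0 -0.646 0 -0.307 0.1; 0 0 0 -0.646 0 -0.307 0.1")

```text
time_s: 2.72
ee_pos: [0.5778, -0.0075, 0.349]
ee_rot: [-0.479, 0.479, 0.52, -0.52]
ft_force: [-0.8, 0.2, 0.1]
finger_gap: 0.05
```

Run:
```python
from h import *; from rig import r
np.set_printoptions(precision=4,suppress=True)
for n in("side","top"):
    cv2.imwrite(f"pics/{n}1.png",r.snapshot(n)["color"][:,:,::-1])
s=r.sense();print(s["ee_pos"],s["joints"])
for z in(.34,.221): print(row(s,(.578,-.0115,z),down(np.radians(94.5))))
```

```text
[ 0.5779 -0.0078  0.3491] [-0.0539  0.0479  1.881  -0.      1.2124 -1.7059]
(array([ 0.0005,  0.0052, -0.0001]), array([-0.0073,  0.0182,  0.0005]))
(array([ 0.0005,  0.0052, -0.0001]), array([-0.0073,  0.2562,  0.0005]))
```

View pics/side1.png

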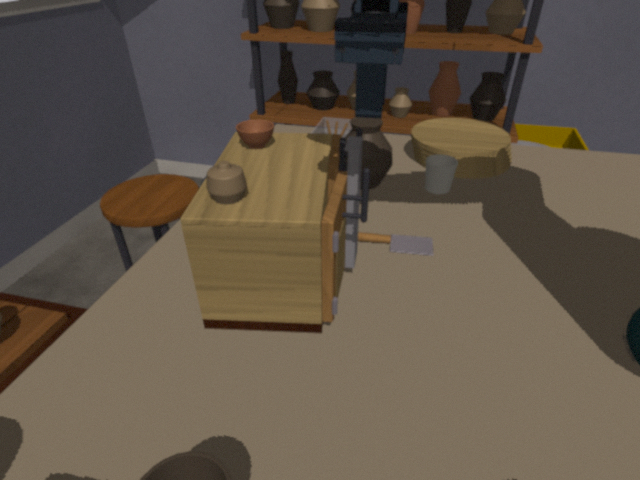

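View pics/top1.png

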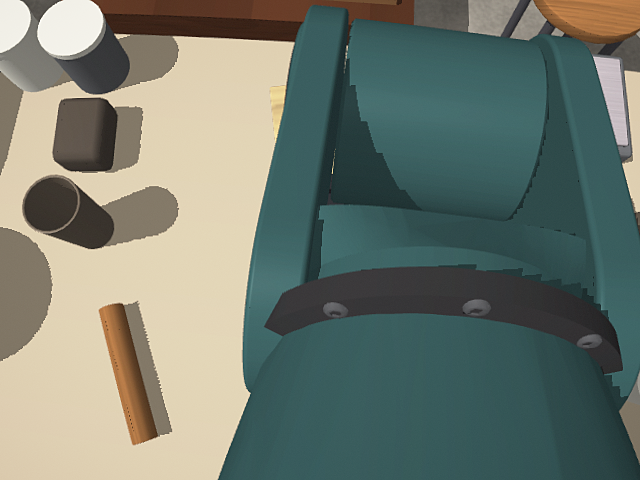

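The side view shows the gripper's finger above the active pull at column 367, with the path down clear. The top view is blocked by the arm. I'll go down and close on the bar.

Call:
drive_tool(steps="0 0 0 0 0.08 0 0.1; 0 0 0 0 0.14 0 0.1; 0 0 0 0 0.2 0 0.1; 0 0 0 0 0.25 0 0.1; 0 0 0 0 0.25 0 0.1; 0 0 0 0 0.25 0 0.1")

```text
time_s: 3.58
ee_pos: [0.5786, -0.0083, 0.2251]
ee_rot: [-0.479, 0.48, 0.52, -0.519]
ft_force: [-0.8, 0.4, 0.8]
finger_gap: 0.0502
```

Run:
```python
from h import *; from rig import r
np.set_printoptions(precision=4,suppress=True)
a=r.snapshot("side")["color"][60:280,190:450,::-1]
cv2.imwrite("pics/side2.png",cv2.resize(a,None,fx=2.7,fy=2.7,interpolation=2))
s=r.sense();print(s["ee_pos"],s["joints"],s["ft_force"])
```

```text
[ 0.5788 -0.0083  0.2253] [-0.0547  0.1753  1.9772 -0.      0.9873 -1.7061] [-1.0204  0.2053  0.367 ]
```

View pics/side2.png

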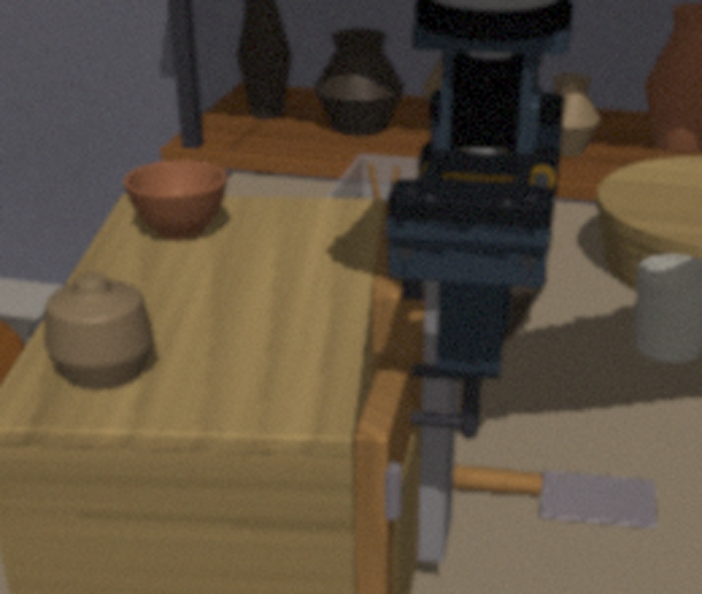

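The near finger, at about (472,330) in the crop, lines up with the bar below it at (472,410). Closing.

Call:
drive_tool(steps="0 0 0 0 0 0 -1; 0 0 0 0 0 0 -1; 0 0 0 0 0 0 -1; 0 0 0 0 0 0 -1; 0 0 0 0 0 0 -1; 0 0 0 0 0 0 -1", squeeze=20)

```text
time_s: 4.38
ee_pos: [0.5775, -0.0097, 0.224]
ee_rot: [0.479, -0.48, -0.519, 0.521]
ft_force: [-6.0, -13.4, 3.8]
finger_gap: 0.0104
```

Run:
```python
from h import *; from rig import r
np.set_printoptions(precision=4,suppress=True)
s=r.sense();print(s["ee_pos"],s["ft_force"],s["finger_gap"])
H=np.array([.6225,.0885]);c0=np.arctan2(.0638,.3287)
p=s["ee_pos"][:2];
v=p-H;print("radius",np.linalg.norm(v)); a0=np.arctan2(v[1],v[0]); th0=c0-(a0-np.arctan2(-97,-53));print("door ang",th0)
R0=rot(s["ee_rot"])
for d in range(7,99,7):
    a=np.radians(-d);w=np.array([[np.cos(a),-np.sin(a)],[np.sin(a),np.cos(a)]])@v+H
    print(d,th0+np.radians(d),R0.inv().apply([*(w-p),0])/.5, w)
```

```text
[ 0.5775 -0.0097  0.224 ] [ -5.9664 -13.3992   3.7706] 0.010422595964721441
radius 0.10805723277947517
door ang 0.12113938063039001
7 0.24331242826999308 [0.0143 0.     0.0222] [ 0.5659 -0.0035]
14 0.3654854759095961 [0.0311 0.     0.0425] [0.5551 0.0041]
21 0.48765852354919925 [ 0.0503 -0.      0.0606] [0.5453 0.0129]
28 0.6098315711888023 [ 0.0716 -0.      0.0762] [0.5366 0.0229]
35 0.7320046188284053 [ 0.0946 -0.0001  0.0891] [0.5293 0.0338]
42 0.8541776664680084 [ 0.1191 -0.0001  0.0991] [0.5233 0.0456]
49 0.9763507141076114 [ 0.1445 -0.0001  0.106 ] [0.5188 0.058 ]
56 1.0985237617472146 [ 0.1706 -0.0002  0.1098] [0.5159 0.0709]
63 1.2206968093868176 [ 0.197  -0.0002  0.1104] [0.5145 0.084 ]
70 1.3428698570264206 [ 0.2233 -0.0003  0.1078] [0.5148 0.0972]
77 1.4650429046660238 [ 0.249  -0.0004  0.102 ] [0.5167 0.1102]
84 1.5872159523056268 [ 0.2738 -0.0004  0.0931] [0.5201 0.123 ]
91 1.7093889999452299 [ 0.2974 -0.0005  0.0812] [0.5251 0.1352]
98 1.8315620475848329 [ 0.3193 -0.0006  0.0665] [0.5315 0.1467]
```

Call:
drive_tool(steps="0 0.117 0 0.01 0 0.011 -1; 0 0.233 0 0.018 0 0.022 -1; 0 0.35 0 0.026 0 0.032 -1; 0 0.467 0 0.034 0 0.042 -1; 0 0.583 0 0.044 0 0.052 -1; 0 0.7 0 0.053 0 0.061 -1; 0 0.7 0 0.053 0 0.061 -1; 0 0.7 0 0.053 0 0.061 -1")

```text
time_s: 5.38
ee_pos: [0.5438, 0.0142, 0.2239]
ee_rot: [0.566, -0.566, -0.422, 0.425]
ft_force: [-15.1, -15.2, 12.0]
finger_gap: 0.0104
```

Run:
```python
from h import *; from rig import r
np.set_printoptions(precision=4,suppress=True)
a=r.snapshot("side")["color"][60:280,190:450,::-1]
cv2.imwrite("pics/side3.png",cv2.resize(a,None,fx=2.7,fy=2.7,interpolation=2))
s=r.sense();print(s["ee_pos"],s["ft_force"],s["finger_gap"],np.linalg.norm(s["ee_pos"][:2]-[.6225,.0885]))
M=rot(s["ee_rot"]).as_matrix();print(np.degrees(np.arctan2(M[1,0],M[0,0])))
```

```text
[0.5439 0.0141 0.2239] [-14.1554 -14.8551  12.9904] 0.010638740012816277 0.10822948919833825
73.63605420291823
```

View pics/side3.png

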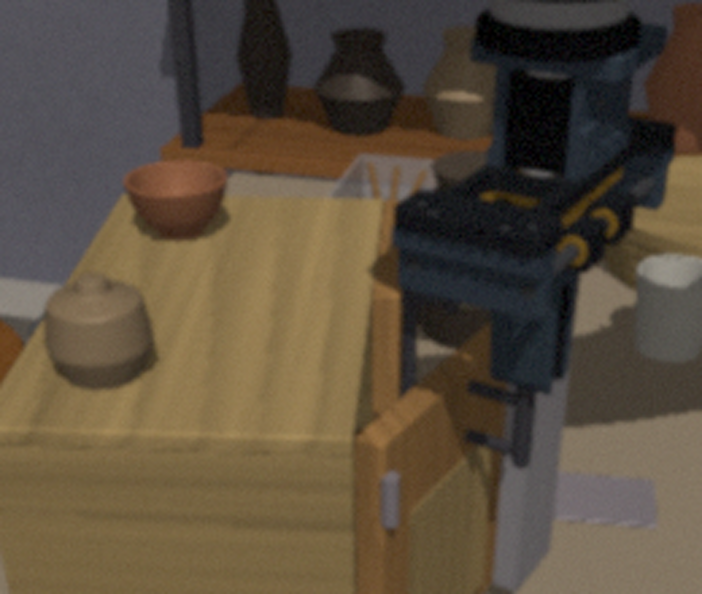

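The door has swung about 20° with the bar still between the fingers. The force says my arc is about 2 mm too tight, so I'll correct it.

Run:
```python
from h import *; from rig import r
np.set_printoptions(precision=4,suppress=True)
s=r.sense();H=np.array([.6243,.0903]);c0=np.arctan2(.0638,.3287);p=s["ee_pos"][:2];v=p-H
th0=c0-(np.arctan2(v[1],v[0])-np.arctan2(-97,-53));print(np.linalg.norm(v),th0)
R0=rot(s["ee_rot"]);u=v/np.linalg.norm(v)
for d in range(8,74,8):
    a=np.radians(-d);Q=np.array([[np.cos(a),-np.sin(a)],[np.sin(a),np.cos(a)]]);w=Q@(v+.0025*u)+H
    print(d,d/30,th0+np.radians(d),R0.inv().apply([*(w-p),0])/.5,w)
```

```text
0.11077409486988644 0.5044543354893343
8 0.26666666666666666 0.6440806756488806 [0.0134 0.     0.0287] [0.532  0.0246]
16 0.5333333333333333 0.7837070158084269 [0.0347 0.     0.0521] [0.5238 0.0381]
24 0.8 0.9233333559679734 [0.059  0.     0.0723] [0.5175 0.0526]
32 1.0666666666666667 1.0629596961275198 [ 0.0858 -0.      0.0889] [0.5133 0.0679]
40 1.3333333333333333 1.202586036287066 [ 0.1147 -0.0001  0.1017] [0.5112 0.0835]
48 1.6 1.3422123764466125 [ 0.1452 -0.0002  0.1103] [0.5114 0.0993]
56 1.8666666666666667 1.4818387166061588 [ 0.1765 -0.0003  0.1146] [0.5137 0.115 ]
64 2.1333333333333333 1.6214650567657052 [ 0.2081 -0.0004  0.1145] [0.5182 0.1301]
72 2.4 1.7610913969252515 [ 0.2394 -0.0005  0.11  ] [0.5248 0.1445]
```

Call:
drive_tool(steps="0 0.133 0 0.006 -0.002 0.014 -1; 0 0.267 0 0.013 -0.002 0.028 -1; 0 0.4 0 0.024 -0.002 0.041 -1; 0 0.533 0 0.035 -0.002 0.052 -1; 0 0.667 0 0.047 -0.002 0.063 -1; 0 0.8 0 0.059 -0.002 0.072 -1; 0 0.933 0 0.072 -0.002 0.081 -1; 0 0.933 0 0.072 -0.002 0.081 -1; 0 0.933 0 0.072 -0.002 0.081 -1")

```text
time_s: 6.55
ee_pos: [0.5165, 0.0617, 0.224]
ee_rot: [0.652, -0.652, -0.274, 0.274]
ft_force: [5.5, 0.8, -13.0]
finger_gap: 0.0104
```

```bash
cat > arc.py <<'E'
from h import *; from rig import r
np.set_printoptions(precision=4,suppress=True)
s=r.sense();H=np.array([.6243,.0903]);c0=np.arctan2(.0638,.3287);p=s["ee_pos"][:2];v=p-H
th0=c0-(np.arctan2(v[1],v[0])-np.arctan2(-97,-53));print(np.linalg.norm(v),th0)
R0=rot(s["ee_rot"]);u=v/np.linalg.norm(v)
print("f radial",s["ft_force"][:2]@u,s["ft_force"], s["finger_gap"])
print("unit outward",R0.inv().apply([*u,0]),s["joints"])
for d in range(8,50,8):
    a=np.radians(-d);Q=np.array([[np.cos(a),-np.sin(a)],[np.sin(a),np.cos(a)]]);w=Q@v+H
    print(d,d/30,th0+np.radians(d),R0.inv().apply([*(w-p),0])/.5,w)
E
python3 arc.py
```

```text
0.11149677456559035 1.0026970723051039
f radial -5.476844578627654 [  5.4651   0.7595 -12.9811] 0.010398319438727223
unit outward [-0.8595  0.0005  0.5111] [ 0.0739  0.0802  2.0889  0.0003  0.973  -0.7225]
8 0.26666666666666666 1.1423234124646502 [0.0177 0.     0.0256] [0.5136 0.0769]
16 0.5333333333333333 1.2819497526241965 [0.0388 0.     0.0484] [0.5128 0.0925]
24 0.8 1.4215760927837429 [0.0629 0.     0.0681] [0.5142 0.108 ]
32 1.0666666666666667 1.5612024329432894 [0.0895 0.     0.0842] [0.5177 0.1231]
40 1.3333333333333333 1.7008287731028355 [0.1181 0.     0.0965] [0.5233 0.1376]
48 1.6 1.840455113262382 [0.1481 0.     0.1047] [0.5309 0.1512]
```

Call:
drive_tool(steps="0 0.133 0 0.009 0.001 0.013 -1; 0 0.267 0 0.018 0.001 0.0255 -1; 0 0.4 0 0.028 0.001 0.037 -1; 0 0.533 0 0.039 0.001 0.048 -1; 0 0.667 0 0.051 0.001 0.058 -1; 0 0.8 0 0.063 0.001 0.068 -1; 0 0.933 0 0.078 0.001 0.078 -1; 0 1 0 0.093 0.001 0.086 -1; 0 1 0 0.093 0.001 0.086 -1; 0 1 0 0.093 0.001 0.086 -1")

```text
time_s: 7.8
ee_pos: [0.5178, 0.1247, 0.224]
ee_rot: [0.701, -0.7, -0.096, 0.097]
ft_force: [-5.9, 1.4, -1.5]
finger_gap: 0.0105
```

```bash
python3 arc.py
python3 - <<'E'
from rig import r
import cv2
a=r.snapshot("side")["color"][60:280,190:450,::-1]
cv2.imwrite("pics/side4.png",cv2.resize(a,None,fx=2.7,fy=2.7,interpolation=2))
E
```

```text
0.1118887300672538 -4.708397931639234
f radial 6.02646758046662 [-5.8967  1.3509 -1.5043] 0.010503301989999617
unit outward [-0.8332  0.0017  0.553 ] [ 0.1924  0.102   2.0649  0.0004  0.9765 -0.0815]
8 0.26666666666666666 -4.568771591479687 [ 0.019  -0.      0.0247] [0.5236 0.1392]
16 0.5333333333333333 -4.429145251320141 [ 0.0413 -0.      0.0466] [0.5314 0.1527]
24 0.8 -4.289518911160595 [ 0.0665 -0.0001  0.0651] [0.541 0.165]
32 1.0666666666666667 -4.149892571001049 [ 0.0939 -0.0001  0.08  ] [0.5522 0.1759]
40 1.3333333333333333 -4.010266230841502 [ 0.1232 -0.0002  0.0909] [0.5648 0.1851]
48 1.6 -3.8706398906819555 [ 0.1537 -0.0002  0.0976] [0.5786 0.1924]
```

View pics/side4.png

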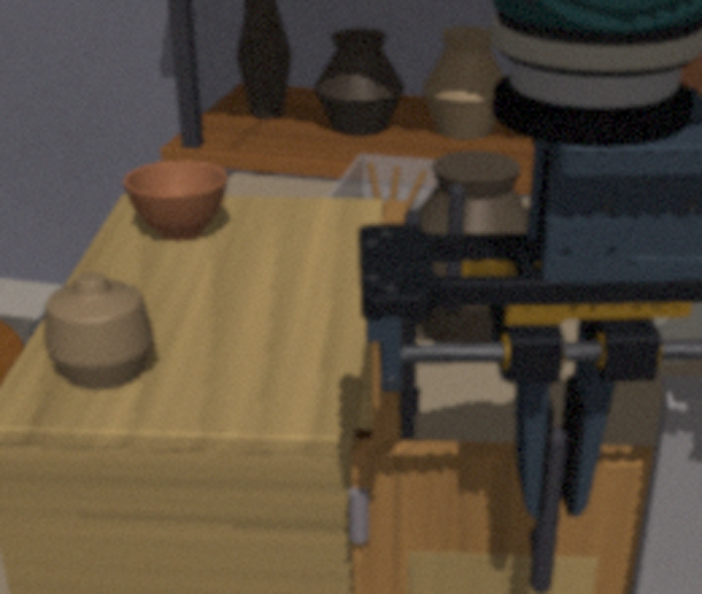

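The door stands about square (1.575 rad by the arc), with the bar between the fingers at (555,440) in the crop. Now I'll release and lift.

Call:
drive_tool(steps="0 0 0 0 0 0 -0.2; 0 0 0 0 0 0 -0.2; 0 0 0 0 0 0 -0.2; 0 0 0 0 0 0 -0.2; 0 0 0 0 -0.05 0 -0.2; 0 0 0 0 -0.13 0 -0.2; 0 0 0 0 -0.23 0 -0.2; 0 0 0 0 -0.25 0 -0.2; 0 0 0 0 -0.25 0 -0.2")

```text
time_s: 8.98
ee_pos: [0.5187, 0.1248, 0.3495]
ee_rot: [0.701, -0.701, -0.096, 0.096]
ft_force: [0.2, 0.3, -0.8]
finger_gap: 0.0367
```

Run:
```python
from rig import r
import cv2
from h import *
np.set_printoptions(precision=4,suppress=True)
for n in("side","top"):
    cv2.imwrite(f"pics/{n}5.png",r.snapshot(n)["color"][:,:,::-1])
s=r.sense();print(s["ee_pos"],s["ft_force"])
M=rot(s["ee_rot"]).as_matrix();print(np.degrees(np.arctan2(M[1,0],M[0,0])))
```

```text
[0.5181 0.1247 0.348 ] [-1.0605  0.3246 -0.6669]
15.622559183276985
```

View pics/side5.png

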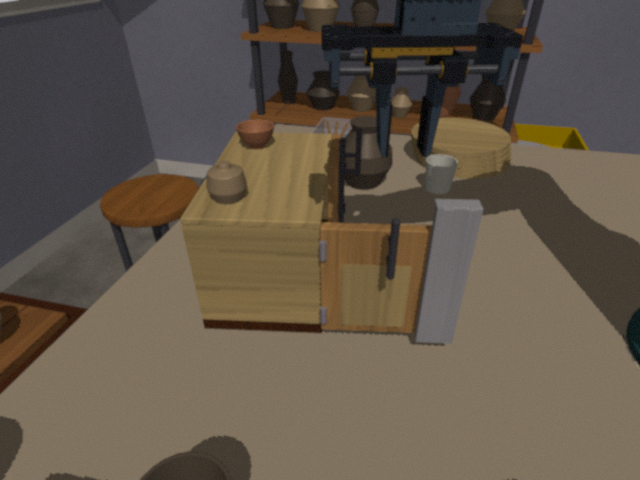

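View pics/top5.png

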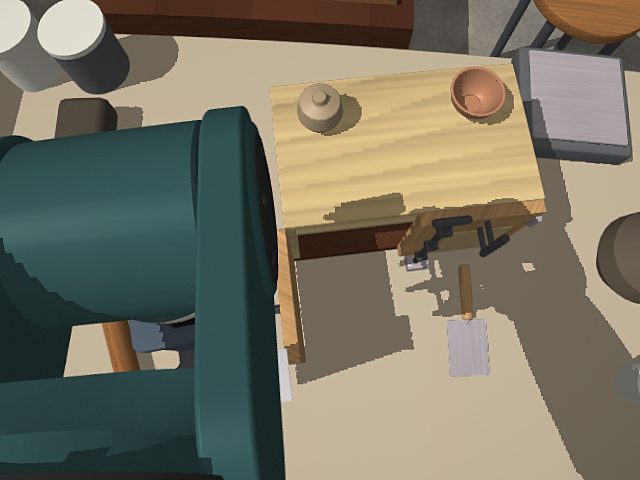

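The door now stands square in both views. The T-grip is fully exposed at about (451,220) in the top view and near (343,150) in the side view. I'll enlarge it.

Run:
```python
import cv2
a=cv2.imread("pics/top5.png")[200:275,390:520];b=cv2.imread("pics/side5.png")[120:230,310:375]
cv2.imwrite("pics/z5.png",cv2.resize(a,None,fx=6,fy=6,interpolation=2));cv2.imwrite("pics/z5s.png",cv2.resize(b,None,fx=5,fy=5,interpolation=2))
```

```text
(no output)
```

View pics/z5.png

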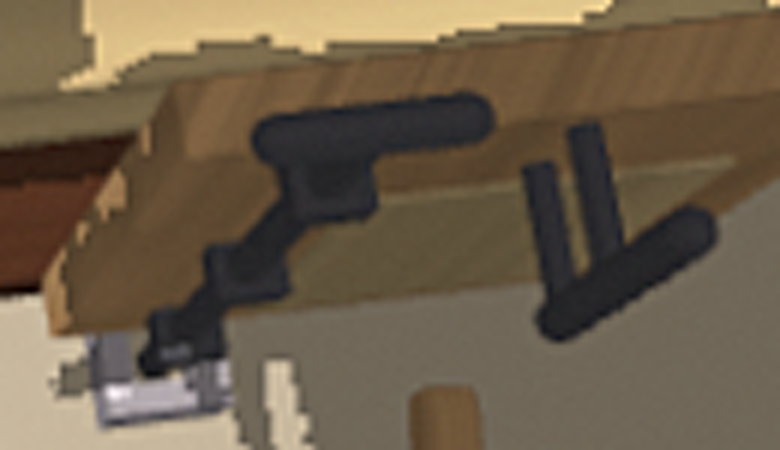

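View pics/z5s.png

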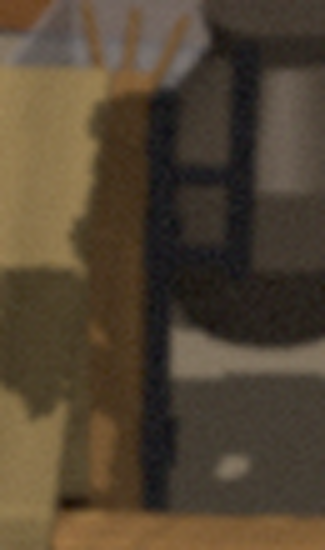

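Run:
```python
from h import *
from rig import r
np.set_printoptions(precision=4,suppress=True)
z=lambda x,y:(390+x/6,200+y/6)
a=onz("top",z(253,140),.252);b=onz("top",z(494,118),.252);c=onz("top",z(373,129),.252)
print(a,b,c,np.linalg.norm(a-b),np.degrees(np.arctan2((a-b)[1],(a-b)[0]))-90)
print("side px of c",proj("side",c))
s=r.sense();yaw=np.arctan2(.0638,.3287)
for zz in(.36,.234): print(row(s,(c[0],c[1],zz),down(yaw)))
```

```text
[ 0.6337 -0.0875  0.252 ] [ 0.642 -0.136  0.252] [ 0.6378 -0.1116  0.252 ] 0.0492401643459019 9.705033849475072
side px of c [342.9417 144.5623]
(array([-0.0001,  0.1546, -0.0036]), array([ 0.1033, -0.0243, -0.5196]))
(array([-0.0001,  0.1546, -0.0036]), array([ 0.1038,  0.2277, -0.5196]))
```

Call:
drive_tool(steps="0 0.155 0 0.103 0 -0.52 0; 0 0.155 0 0.103 0 -0.52 0; 0 0.155 0 0.103 0 -0.52 0; 0 0.155 0 0.103 0 -0.52 0; 0 0.155 0 0.103 0 -0.52 0; 0 0.155 0 0.103 0 -0.52 0; 0 0.155 0 0.103 0 -0.52 0; 0 0.155 0 0.103 0 -0.52 0")

```text
time_s: 10.07
ee_pos: [0.6379, -0.1104, 0.3495]
ee_rot: [0.704, -0.704, -0.068, 0.068]
ft_force: [0.0, -0.5, -0.2]
finger_gap: 0.0456
```

Run:
```python
from h import *
from rig import r
np.set_printoptions(precision=4,suppress=True)
s=r.sense();yaw=np.radians(10.5);print(s["ee_pos"],s["ft_force"])
for zz in(.27,.234): print(row(s,(.6378,-.1116,zz),down(yaw)))
```

```text
[ 0.6379 -0.1104  0.3495] [ 0.0118 -0.5265 -0.232 ]
(array([-0.0001,  0.0184,  0.0001]), array([-0.0006,  0.1591, -0.0023]))
(array([-0.0001,  0.0184,  0.0001]), array([-0.0006,  0.2311, -0.0023]))
```

Call:
drive_tool(steps="0 0.018 0 0 0.08 -0.002 0; 0 0.018 0 0 0.14 -0.002 0; 0 0.018 0 0 0.18 -0.002 0; 0 0.018 0 0 0.21 -0.002 0; 0 0.018 0 0 0.23 -0.002 0; 0 0.018 0 0 0.23 -0.002 0; 0 0.018 0 0 0.23 -0.002 0")

```text
time_s: 10.95
ee_pos: [0.6389, -0.1128, 0.2352]
ee_rot: [-0.704, 0.704, 0.065, -0.064]
ft_force: [0.3, 0.1, -0.0]
finger_gap: 0.0454
```

Run:
```python
from rig import r
import cv2
s=r.sense();print(s["ee_pos"],s["ft_force"])
a=r.snapshot("side")["color"][40:260,230:490,::-1]
cv2.imwrite("pics/side6.png",cv2.resize(a,None,fx=2.7,fy=2.7,interpolation=2))
```

```text
[ 0.63885635 -0.11279684  0.23521874] [ 0.29954287  0.06323193 -0.00123888]
```

View pics/side6.png

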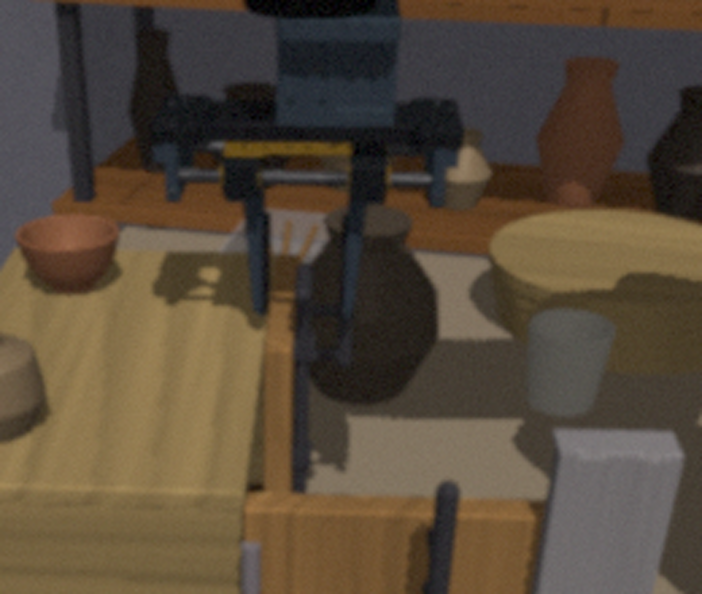

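The fingers, at (258,290) and (350,290) in the crop, straddle the grip at (303,275). Closing.

Call:
drive_tool(steps="0 0 0 0 0 0 -1; 0 0 0 0 0 0 -1; 0 0 0 0 0 0 -1; 0 0 0 0 0 0 -1; 0 0 0 0 0 0 -1; 0 0 0 0 0 0 -1", squeeze=25)

```text
time_s: 11.75
ee_pos: [0.6386, -0.1127, 0.2345]
ee_rot: [-0.704, 0.704, 0.064, -0.064]
ft_force: [2.0, -0.8, -0.1]
finger_gap: 0.0102
```

Call:
drive_tool(steps="0 0 0 0 -0.012 0 -1; 0 0 0 0 -0.024 0 -1; 0 0 0 0 -0.036 0 -1; 0 0 0 0 -0.048 0 -1; 0 0 0 0 -0.06 0 -1; 0 0 0 0 -0.066 0 -1; 0 0 0 0 -0.066 0 -1")

```text
time_s: 12.62
ee_pos: [0.6388, -0.1126, 0.2682]
ee_rot: [-0.704, 0.704, 0.065, -0.064]
ft_force: [0.8, 0.0, 2.2]
finger_gap: 0.0103
```

Call:
drive_tool(steps="0 0 0 0 -0.003 0 -1; 0 0 0 0 -0.005 0 -1; 0 0 0 0 -0.007 0 -1; 0 0 0 0 -0.009 0 -1; 0 0 0 0 -0.009 0 -1")

```text
time_s: 13.25
ee_pos: [0.6378, -0.1128, 0.2707]
ee_rot: [0.704, -0.704, -0.064, 0.065]
ft_force: [4.7, -2.7, -14.4]
finger_gap: 0.0102
```

The lift stopped at 36.2 mm with 14 N of resistance, so the bolt is at its stop. Releasing and lifting away.

Call:
drive_tool(steps="0 0 0 0 0 0 0; 0 0 0 0 0 0 0; 0 0 0 0 0 0 0; 0 0 0 0 0 0 0; 0 0 0 0 -0.06 0 0; 0 0 0 0 -0.16 0 0; 0 0 0 0 -0.25 0 0; 0 0 0 -0.08 -0.3 -0.1 0; 0 0 0 -0.16 -0.3 -0.2 0; 0 0 0 -0.2 -0.3 -0.3 0; 0 0 0 -0.2 -0.3 -0.4 0; 0 0 0 -0.2 -0.3 -0.4 0")

```text
time_s: 14.75
ee_pos: [0.576, -0.3302, 0.4216]
ee_rot: [-0.704, 0.704, 0.063, -0.063]
ft_force: [0.0, 0.3, -0.4]
finger_gap: 0.0454
```

Call:
drive_tool(steps="0 0 0 0 0 -0.12 0; 0 0 0 0 0 -0.24 0; 0 0 0 0 0 -0.24 0; 0 0 0 0 0 -0.24 0")

```text
time_s: 15.25
ee_pos: [0.5981, -0.4445, 0.4217]
ee_rot: [0.704, -0.704, -0.064, 0.064]
ft_force: [0.0, 0.8, -0.3]
finger_gap: 0.0457
```

Run:
```python
from rig import r
import cv2
s=r.sense();print(s["ee_pos"],s["ft_force"],s["time_s"])
for n in("side","top"):
    cv2.imwrite(f"pics/{n}7.png",r.snapshot(n)["color"][:,:,::-1])
a=cv2.imread("pics/top7.png")[190:290,270:560];cv2.imwrite("pics/topz7.png",cv2.resize(a,None,fx=2.75,fy=2.75,interpolation=2))
a=cv2.imread("pics/side7.png")[100:350,190:490];cv2.imwrite("pics/sidez7.png",cv2.resize(a,None,fx=2.4,fy=2.4,interpolation=2))
```

```text
[ 0.59807632 -0.44454965  0.42172592] [ 0.01391332  0.83472457 -0.31664916] 15.25
```

View pics/top7.png

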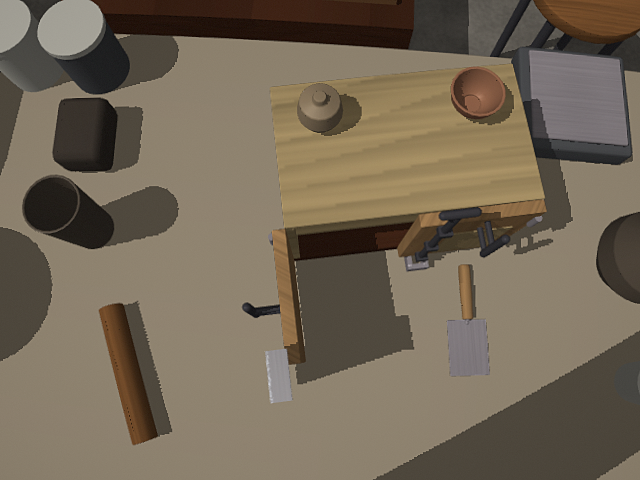

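View pics/topz7.png

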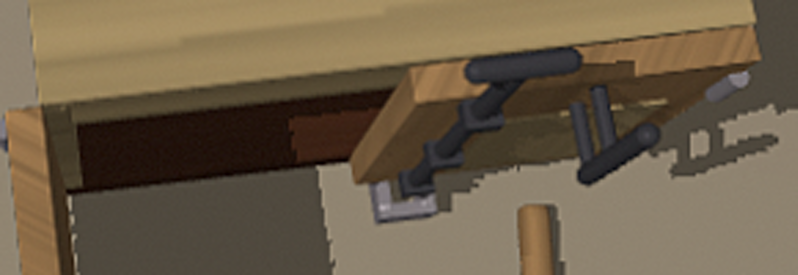

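View pics/sidez7.png

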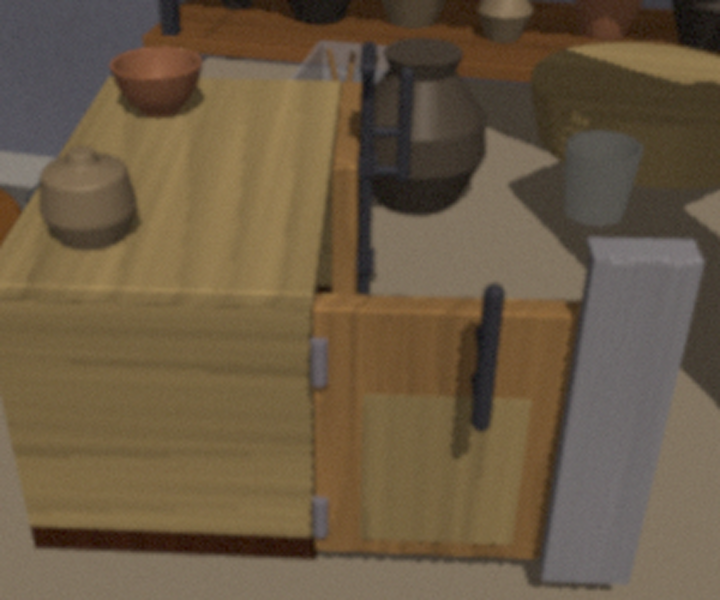

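Pictures after release: the active door is square, with its pull at (249,309) in the top view. The T-grip is up at (460,214) and nothing is disturbed. I'll check both numerically.

Run:
```python
from h import *
np.set_printoptions(precision=4,suppress=True)
print("grip px if up 36:",proj("top",(.6378,-.1116,.288)),"33:",proj("top",(.6378,-.1116,.285)),"down",proj("top",(.6378,-.1116,.252)),"meas",(270+523/2.75,190+66/2.75))
p=onz("top",(249.5,308),.26)[:2]; v=p-[.6235,.0895]
th=np.arctan2(.0638,.3287)-np.arctan2(v[1],v[0])+np.arctan2(-97,-53);print(p,np.linalg.norm(v),th%(2*np.pi))
# right door-edge line (inner top edge): near end (303,361), far (292,231)
a,b=onz("top",(304,361),.22),onz("top",(294,240),.22);print(np.degrees(np.arctan2((b-a)[1],(b-a)[0]))," vs cupboard yaw 11")
```

```text
grip px if up 36: [460.134  213.0925] 33: [459.4371 213.8323] down [452.2031 221.5064] meas (460.1818181818182, 214.0)
[0.5164 0.1183] 0.11087435222430311 1.5248307567819879
9.51789816913829  vs cupboard yaw 11
```

```bash
python3 -c "
from rig import r
s=r.sense();print(s['time_s'],s['joint_vel'])
print(r.job_done())"
```

```text
15.35 [ 0.00209327 -0.00255285 -0.00061575 -0.00198002 -0.00045238 -0.00158769]
the job is handed in; nothing more can be done
None
```

The active door is open about square and the other door's bolt is fully up. I opened the door first by its pull, let go, then drew the bolt up by its T-grip. I handed the job in at 15.35 s with the arm clear of everything.

- **Door angle:** my checks disagree slightly, but all are close to square (1.57 rad). The arm's arc gave 1.575 rad before I let go. In the last pictures the pull's position gives about 1.52 rad and the door's edge about 1.60 rad.
- **Bolt:** the lift stopped after 36.2 mm, with 14 N pushing back at the stop. After I let go, the top view puts the grip within 1 pixel of where it should be at 36 mm, which is about 33–36 mm up, so the bolt has stayed up.
- **Forces and surroundings:** the largest wrist force I read was about 25 N, early in the door swing. The pots and the other things on the bench in view look undisturbed in the last pictures.

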